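# Hang the push pad on the revolving rack

## Robot

A 6-joint arm with a two-finger parallel gripper is mounted at the origin on a cart in front of the work surface, level with it; the furniture and walls round the work are solid. World frame = base frame: x ahead of the robot, y to its left, z up, the work surface at z = 0. Lengths are in m, angles in rad, forces in N, time in s.
With the tool pointing down it reaches from about 0.375 to 0.975 m from the base axis. Payload 3.8 kg.
Tool frame: the origin (TCP) lies at the very end of the fingers, on their centre line; the grasp point (between the pads) lies bot.grip_point_offset behind it (bot.grip_point_offset is the distance from the TCP to the grasp point, in m); z points along the fingers, y is the line along which they close (so a half turn about z gives the same grasp; the last joint's range is limited). The gripper opens to 85 mm and grips with 20 to 120 N. Pads are 22 mm wide; open, the fingers measure 114 mm over their backs; the gripper's body (76 mm by 85 mm) begins 54 mm behind the grasp point. The pads swing forward as they close: fully open they stand 13 mm farther back than shut.
Start: joints at [-1.27, 0.264, 1.604, -0, 1.274, -0.037], TCP at [0.224, -0.637, 0.231] pointing down, gripper open.
Joint ranges: [-2.63, 2.63], [-0.94, 2.18], [0.31, 2.57], [-1.31, 4.45], [0, 2.66], [-2.55, 2.55]. Speed limits (rad/s): [2.57, 2.57, 3.14, 3.14, 3.14, 3.14].

## Interface

Orientations are given as a rotation vector (axis times angle).
In Python, from workcell import bot, vision gives the robot as it stands.
- The arm moves only by the tool play_rows, never from a script. Its argument "rows" is a list of rows, each an object of numbers: "dx", "dy", "dz": the shift along the tool's x, y, z as a fraction of full scale; "roll": the turn about the tool's z as a fraction of full scale; "fingers": the closure, from 0 (fully open) to 1 (shut). In form: [{"dx": .., "dy": .., "dz": .., "roll": .., "fingers": ..}, ...]. A call has 1 to 20 rows; each row shifts and turns the commanded pose from where the row before left it, along the tool's axes as they then stand; what a row does not reach is not made up. Full scale, the value 1, is 0.04 m for a shift and 4 degrees for a turn. A row lasts 1/12 s, in which the tool goes at most 41.7 mm and 7.16 degrees, less where a joint would pass 70% of its speed; a pose out of reach is approached as far as the arm can. A call with a number of a shift or a turn outside -1 to 1 is refused whole. A call with a gripper value outside its range is refused whole. The fingers move at their own pace and stop on an object; "grip_force" is the grip in N (left out, the last holds). Time passes only in rows, so rows that do not move let the fingers close. It gives the time, the measured TCP pose, the force and the opening at its end, in the units of the state.
- bot.read_state(): the state, without advancing time (a new reading comes with each control period).
- vision.read_camera(name): name is "side" or "top" or "wrist"; returns a dict with "pixels" (400x640x3 uint8, red, green, blue), "depth" (400x640 float32, m along the optical axis (not along the pixel's ray), 0 where there is no reading), "fx", "fy", "cx", "cy" (pixels), "R" (3x3) and "t" (3): a world point X has camera coordinates R X + t. Camera axes: x right, y down, z forward; pixel columns grow to the right and rows downward; lengths in m; the calibration is good to about 2 mm. A picture is of the moment at which its call begins.
- bot.finish_job(): hands the job in, once; it reports no verdict.
The state is a dict: "time": time; "q": joint angles; "joint_vel": joint speeds; "joint_torque": joint torques, N m; "tool_pos": TCP position; "tcp_rot": TCP orientation; "wrist_force": force on the tool from outside, world axes, zero at the start; "torque": the same for the moment, N m; "width": opening from 0.0 (shut) to 1.0 (fully open).
Only numpy, scipy, OpenCV 4.12 (cv2) and the standard library are available. Lean on these libraries where they do the work, as an engineer would, in place of code of your own. Each camera call takes 0.05 s, during which the arm holds its last target. There are 200 camera calls.

## Task

Turn the revolving pad rack (it has a black handle on its top) until the empty peg stands at the front of the rack, the side towards the vice, over the red pointer on its foot. Then hang the loose push pad with the yellow rib on that peg, fully home and flat against the sloping face, rib outward and hanging straight down, with the peg still over the pointer; let go of it, and leave the mug, the sanding block and the tub of screws where they stand.

Things in the scene. Friction and masses are not known exactly. Their poses are not given: they have to be found in the camera images.
- rack: Fixed foot of the rack: dark disc, 210 mm across. Origin on the rack's vertical axis at bench height, z up; -x is the FRONT (towards the vice, the robot's left), where a red pointer bar lies on the bench 98 to 158 mm from the axis. Above it turns a part with four faces 90 degrees apart, within 140 mm of the axis and 204 mm high; three carry fixed pads (red, blue, green ribs), the fourth only a bare peg.
- rack_turn (a joint): Turn of the rack, rad, counter-clockwise from above positive; turns without end, stiff (0.25 N m of friction), stays where it is left. At 0 (or 2 pi) the empty peg is exactly at the front, over the red pointer; up to 0.15 rad either side will do.
- handle (a point): Middle of the black handle bar on top of the turning part, on the rack's axis, 188 mm above the bench. Bar 66 mm long, 16 mm thick (grip across this), 42 mm high (162 to 204 mm above the bench); its length lies along the foot's x axis when the joint is 0 and turns with the joint.
- peg (a point): The empty peg: aluminium pin 14 mm thick, 36 mm long, last 9 mm tapering to 6 mm. Origin at its root on the sloping face, 53 mm from the rack's axis, 122 mm above the bench. z = outward along the peg, leaning outward 40 degrees from vertical; x = up the slope towards the rack's axis. The face spans 20 mm up-slope, 104 mm down-slope and 36 mm to each side of the peg.
- peg_tip (a point): The peg's free end, 36 mm along its z axis from the root; about 76 mm from the rack's axis.
- pad: Loose push pad: plywood plate 120 (x) x 66 (y) x 12 mm, yellow rib along x on top (x -47 to +15 mm, 18 mm thick, top 50 mm above the underside); 0.15 to 0.3 kg. Lies rib up. Origin: middle of the underside, +x to the end with the hole, z to the rib side. Hole 17 mm, right through, at x = +42 mm. Hung, its axes match the peg's, less 1 to 2 mm of sag down the slope.
- pad_hole (a point): Centre of the pad's hanging hole, at the level of the plate's underside.
- pad_rib (a point): Middle of the yellow rib: 16 mm from the pad's origin towards the end without a hole, 36 mm above the underside; where to grip it (18 mm across).
- mug: White mug, 83 x 110 x 86 mm, loose, left of the far end of the vice; to be left alone.
- sanding_block: Sanding block 65 x 112 x 30 mm, loose, behind the vice on the left; to be left alone.
- screw_tub: Round pale tub of screws, 77 mm across and 48 mm high, loose, on the left of the bench; to be left alone.

How it is judged:
By the outcome, as a careful person would: the job done as asked, in the order asked, and still so for the second after the job is handed in, with the robot touching nothing.
It also fails if it takes over 72 s, if anything falls off the work surface, if the arm or the gripper's body presses on something with over 40 N, if the wrist force passes 120 N, or if a joint passes its speed limit or range.

## Working session

There is one attempt and no reset: what is moved stays moved. The work goes in short steps, Python scripts to look and compute and a tool call to move; the robot and the scene stay as the last step left them, time stands still between calls to the robot, and variables do not carry over. Pictures are saved under pics/ and viewed, on a budget of 10 in all, crops included, one or two more only if the job needs it, and the job is handed in when it is done.

Besides the shell and the picture viewer there is one more tool, called after "Emit:" as name(argument=value, ...), one argument or row to a line, values as JSON. play_rows: Moves the arm, as the interface text tells. Its arguments: {"type":"object","properties":{"rows":{"type":"array","items":{"type":"object","properties":{"dx":{"type":"number","minimum":-1,"maximum":1},"dy":{"type":"number","minimum":-1,"maximum":1},"dz":{"type":"number","minimum":-1,"maximum":1},"roll":{"type":"number","minimum":-1,"maximum":1},"fingers":{"type":"number"}}}},"grip_force":{"type":"number"}},"required":["rows"]}

```bash
mkdir -p pics; ls
cat > h.py <<'E'
import numpy as np, cv2
from workcell import bot, vision
def cam(n): return vision.read_camera(n)
def save(c,f): cv2.imwrite(f,cv2.cvtColor(np.asarray(c["pixels"]),cv2.COLOR_RGB2BGR))
def dpt(c,u,v):
    d=c["depth"][v,u]; p=np.array([(u-c["cx"])/c["fx"]*d,(v-c["cy"])/c["fy"]*d,d]).T if np.ndim(d) else np.array([(u-c["cx"])/c["fx"]*d,(v-c["cy"])/c["fy"]*d,d])
    return (p-np.asarray(c["t"]))@np.asarray(c["R"])
def ray(c,u,v,z):
    R=np.asarray(c["R"]);o=-R.T@np.asarray(c["t"]);d=R.T@np.array([(u-c["cx"])/c["fx"],(v-c["cy"])/c["fy"],1.])
    return o+d*(z-o[2])/d[2]
E
python3 - <<'E'
from h import *
s=bot.read_state(); print({k:np.round(v,3) for k,v in s.items()}, bot.grip_point_offset)
ims=[]
for n in("top","side"):
    c=cam(n); ims.append(c["pixels"]); print(n,np.round(c["R"],3).tolist(),np.round(c["t"],3),c["fx"]); save(c,f"pics/{n}0.png"); np.savez(f"pics/{n}0.npz",**c)
E
```

```text
pics
{'time': np.float64(0.0), 'q': array([-1.27 ,  0.265,  1.605, -0.   ,  1.274, -0.037]), 'joint_vel': array([ 0.002,  0.001, -0.001, -0.   ,  0.   ,  0.002]), 'joint_torque': array([-0.0000e+00, -5.1512e+01, -3.6732e+01, -0.0000e+00,  1.3000e-02,
       -0.0000e+00]), 'tool_pos': array([ 0.223, -0.636,  0.23 ]), 'tcp_rot': array([-3.095, -0.528,  0.   ]), 'wrist_force': array([-0.751, -0.731,  0.236]), 'torque': array([0.006, 0.024, 0.011]), 'width': np.float64(1.002)} 0.0187
top [[-0.023, -1.0, 0.011], [-0.992, 0.022, -0.121], [0.121, -0.014, -0.993]] [0.088 0.565 1.514] 489.9001152507404
side [[-0.911, -0.413, -0.015], [-0.143, 0.349, -0.926], [0.388, -0.841, -0.377]] [0.536 0.163 1.233] 482.90182887637854
```

View pics/top0.png

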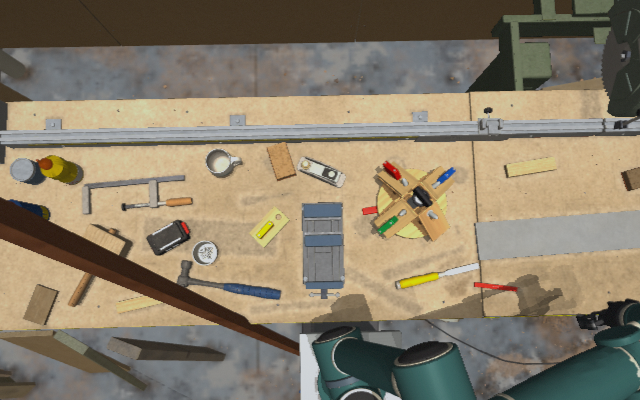

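View pics/side0.png

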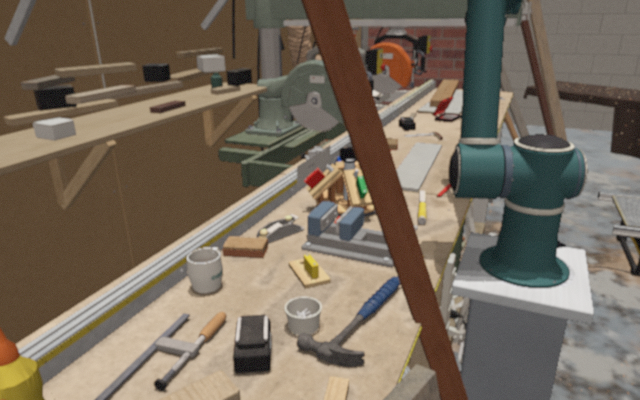

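Run:
```python
from h import *
c=dict(np.load("pics/top0.npz")); im=np.ascontiguousarray(c["pixels"][:,:,::-1])
a=cv2.resize(im[148:258,355:485],None,fx=4,fy=4,interpolation=3); b=cv2.resize(im[200:255,240:300],None,fx=4.6,fy=4.6,interpolation=3)
o=np.zeros((440,800,3),np.uint8); o[:,:520]=a; o[:b.shape[0],522:522+b.shape[1]]=b[:,:278]; cv2.imwrite("pics/crop1.png",o)
for u,v in [(0,205),(100,255),(200,300),(290,345),(420,198),(320,210),(320,240),(320,265),(268,227),(300,250),(398,165),(540,155),(630,130)]: print((u,v),dpt(c,u,v).round(3))
hsv=cv2.cvtColor(im,cv2.COLOR_BGR2HSV)
def comp(m,name,z):
    n,l,s,ce=cv2.connectedComponentsWithStats(m.astype(np.uint8))
    for i in range(1,n):
        if s[i,4]>15: 
            vv,uu=np.where(l==i); P=dpt(c,uu,vv); print(name,ce[i].round(1),s[i,4],np.median(P,0).round(3),ray(c,*ce[i],z).round(3))
H,S,V=[hsv[...,i].astype(int) for i in range(3)]
box=np.zeros(H.shape,bool); box[140:260,230:480]=1
comp(box&((H<6)|(H>174))&(S>170)&(V>90),"red",0.005)
comp(box&(H>24)&(H<34)&(S>170)&(V>120),"yel",0.05)
comp(box&(V<50),"black",0.204)
D=c["depth"]; vv,uu=np.mgrid[150:260,355:485]; P=dpt(c,uu.ravel(),vv.ravel()); t=P[P[:,2]>0.185]; print("top",len(t),t.mean(0).round(3),P[:,2].max())
```

```text
(0, 205) [0.459 0.507 0.933]
(100, 255) [0.396 0.461 0.739]
(200, 300) [0.289 0.384 0.357]
(290, 345) [ 0.05   0.212 -0.402]
(420, 198) [ 0.548 -0.201  0.18 ]
(320, 210) [0.527 0.086 0.103]
(320, 240) [0.437 0.088 0.107]
(320, 265) [0.362 0.09  0.014]
(268, 227) [0.483 0.248 0.049]
(300, 250) [ 0.411  0.152 -0.008]
(398, 165) [ 0.663 -0.158  0.084]
(540, 155) [ 0.702 -0.64   0.001]
(630, 130) [ 0.764 -0.903  0.065]
red [392.4 170.1] 113 [ 0.64  -0.133  0.126] [ 0.662 -0.152  0.005]
red [369.3 210.1] 92 [ 0.533 -0.072  0.009] [ 0.533 -0.073  0.005]
yel [264.2 229.3] 101 [0.477 0.261 0.05 ] [0.476 0.26  0.05 ]
black [421.2 196.6] 120 [ 0.551 -0.203  0.194] [ 0.549 -0.199  0.204]
top 203 [ 0.511 -0.135  0.518] 1.5699659606102756
```

View pics/crop1.png

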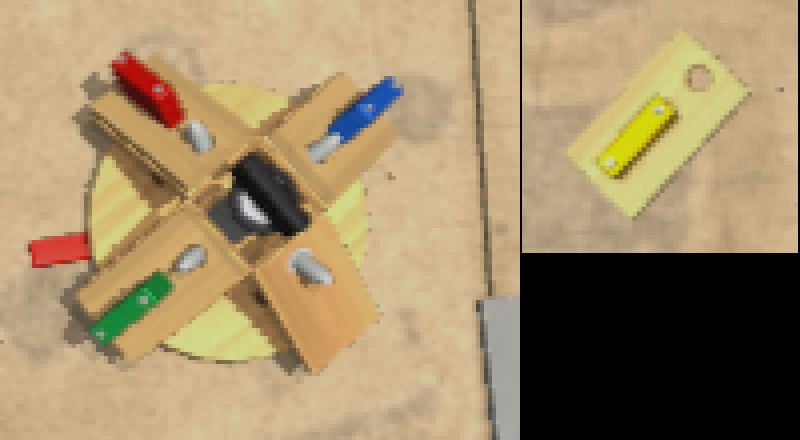

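Emit:
play_rows(
  rows=[
    {"dx": 0.3, "dy": -0.2, "dz": -0.1, "roll": 0, "fingers": 0},
    {"dx": 0.7, "dy": -0.475, "dz": -0.2},
    {"dx": 0.75, "dy": -0.5, "dz": -0.2},
    {"dx": 0.75, "dy": -0.5, "dz": -0.2},
    {"dx": 0.75, "dy": -0.5, "dz": -0.2},
    {"dx": 0.75, "dy": -0.5, "dz": -0.2},
    {"dx": 0.75, "dy": -0.5, "dz": -0.2},
    {"dx": 0.75, "dy": -0.5, "dz": -0.2},
    {"dx": 0.75, "dy": -0.5},
    {"dx": 0.75, "dy": -0.5},
    {"dx": 0.75, "dy": -0.5},
    {"dx": 0.75, "dy": -0.5},
    {"dx": 0.75, "dy": -0.5},
    {"dx": 0.75, "dy": -0.5},
    {"dx": 0.75, "dy": -0.5},
    {"dx": 0.55, "dy": -0.4},
    {"roll": -1},
    {"roll": -1},
    {"roll": -1},
    {"roll": -1},
  ],
)

```text
validation failed for argument at $.ro...
```

```bash
cat >> h.py <<'E'
from scipy.spatial.transform import Rotation as Ro
def st():
    s=bot.read_state(); M=Ro.from_rotvec(s["tcp_rot"]).as_matrix(); y=M[:,1]
    yaw=np.degrees(np.arctan2(y[1],y[0]))
    print("t %.2f pos %s yawy %.1f tilt %.2f F %s w %.3f q1,6 %s"%(s["time"],np.round(s["tool_pos"],4),yaw,np.degrees(np.arccos(-M[2,2])),np.round(s["wrist_force"],1),s["width"],np.degrees([s["q"][0],s["q"][5]]).round(1)))
    return s,M,yaw
def to(p,yawy=None):
    s,M,yaw=st(); d=M.T@(np.asarray(p)-s["tool_pos"]); print("shift units (at present yaw)",(d/.04).round(3))
    if yawy is not None: print("roll units",round(-((yawy-yaw+180)%360-180)/4,2))
E
python3 - <<'E'
from h import *
st(); c=cam("wrist"); save(c,"pics/w1.png"); np.savez("pics/w1.npz",**c); R=c["R"]; print((-R.T@c["t"]).round(3),R.round(2).tolist(),c["fx"])
E
```

```text
t 0.10 pos [ 0.2235 -0.6362  0.2301] yawy -70.6 tilt 0.12 F [-0.5 -0.2  0.4] w 1.003 q1,6 [-72.8  -2.1]
[ 0.29  -0.614  0.373] [[0.33, -0.94, -0.0], [-0.91, -0.32, 0.28], [-0.26, -0.09, -0.96]] 280.8041197640268
```

View pics/w1.png

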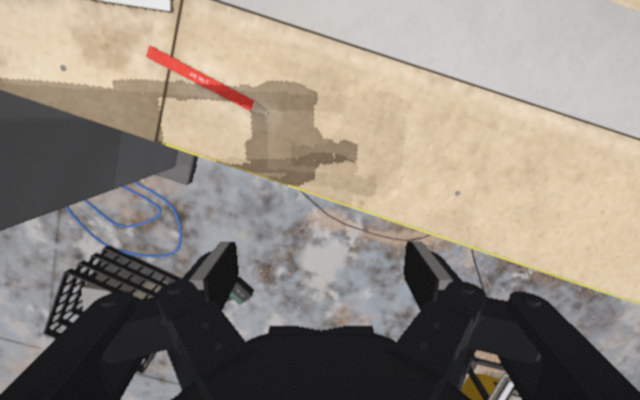

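The picture (wasted: the move was refused) shows only the bench edge, with the fingers at about (225,270) and (420,270). I'm resending the move with every field filled in.

Emit:
play_rows(
  rows=[
    {"dx": 0.3, "dy": -0.2, "dz": -0.1, "roll": 0, "fingers": 0},
    {"dx": 0.7, "dy": -0.475, "dz": -0.2, "roll": 0, "fingers": 0},
    {"dx": 0.75, "dy": -0.5, "dz": -0.2, "roll": 0, "fingers": 0},
    {"dx": 0.75, "dy": -0.5, "dz": -0.2, "roll": 0, "fingers": 0},
    {"dx": 0.75, "dy": -0.5, "dz": -0.2, "roll": 0, "fingers": 0},
    {"dx": 0.75, "dy": -0.5, "dz": -0.2, "roll": 0, "fingers": 0},
    {"dx": 0.75, "dy": -0.5, "dz": -0.2, "roll": 0, "fingers": 0},
    {"dx": 0.75, "dy": -0.5, "dz": -0.2, "roll": 0, "fingers": 0},
    {"dx": 0.75, "dy": -0.5, "dz": 0, "roll": 0, "fingers": 0},
    {"dx": 0.75, "dy": -0.5, "dz": 0, "roll": 0, "fingers": 0},
    {"dx": 0.75, "dy": -0.5, "dz": 0, "roll": 0, "fingers": 0},
    {"dx": 0.75, "dy": -0.5, "dz": 0, "roll": 0, "fingers": 0},
    {"dx": 0.75, "dy": -0.5, "dz": 0, "roll": 0, "fingers": 0},
    {"dx": 0.75, "dy": -0.5, "dz": 0, "roll": 0, "fingers": 0},
    {"dx": 0.75, "dy": -0.5, "dz": 0, "roll": 0, "fingers": 0},
    {"dx": 0.55, "dy": -0.4, "dz": 0, "roll": 0, "fingers": 0},
    {"dx": 0, "dy": 0, "dz": 0, "roll": -1, "fingers": 0},
    {"dx": 0, "dy": 0, "dz": 0, "roll": -1, "fingers": 0},
    {"dx": 0, "dy": 0, "dz": 0, "roll": -1, "fingers": 0},
    {"dx": 0, "dy": 0, "dz": 0, "roll": -1, "fingers": 0},
  ],
)

```text
time: 1.82
tool_pos: [0.5496, -0.1998, 0.2912]
tcp_rot: [-2.99, -0.961, 0.0]
wrist_force: [-0.5, 0.1, -1.0]
width: 0.999
```

Run:
```python
from h import *
st(); c=cam("wrist"); save(c,"pics/w2.png"); np.savez("pics/w2.npz",**c)
```

```text
t 1.82 pos [ 0.5496 -0.1998  0.2912] yawy -54.4 tilt 0.04 F [-0.5  0.1 -1. ] w 0.999 q1,6 [-22.4  31.9]
```

View pics/w2.png

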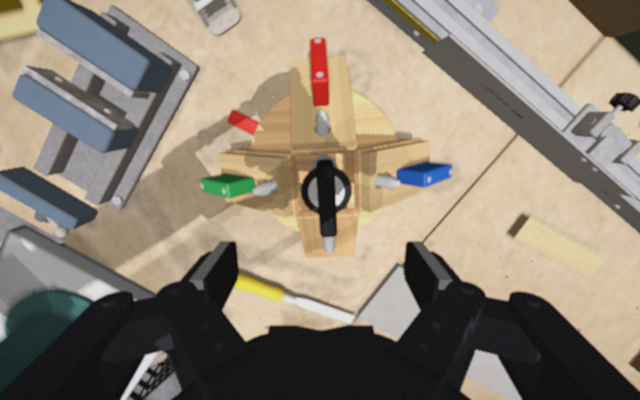

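The wrist picture shows the handle as a black vertical bar about (326,195), the empty peg at (330,245) pointing down, the pads around it, and the red pointer at (242,122). Next I'll measure these.

Run:
```python
from h import *
def red(c,box):
    hsv=cv2.cvtColor(c["pixels"],cv2.COLOR_RGB2HSV); H,S,V=[hsv[...,i].astype(int) for i in range(3)]
    m=((H<6)|(H>174))&(S>170)&(V>90); k=np.zeros_like(m); k[box[0]:box[1],box[2]:box[3]]=1; return np.where(m&k)
for f,box,hb in(("w2",(100,140,220,270),(140,250,290,360)),("top0",(200,220,360,380),(180,215,405,440))):
    c=dict(np.load(f"pics/{f}.npz")); vv,uu=red(c,box); P=np.array([ray(c,u,v,.006) for u,v in zip(uu,vv)])[:,:2]; m=P.mean(0)
    ev=np.linalg.svd(P-m)[2][0]; print(f,"pointer",m.round(4),len(P),dpt(c,int(np.median(uu)),int(np.median(vv))).round(3),"ang",np.degrees(np.arctan2(ev[1],ev[0])).round(1),"len",np.ptp((P-m)@ev).round(3))
    v,u=np.mgrid[hb[0]:hb[1],hb[2]:hb[3]]; u=u.ravel();v=v.ravel(); Q=dpt(c,u,v); bl=c["pixels"][v,u].max(1)<60
    k=(Q[:,2]>.196)&(Q[:,2]<.215)&bl; T=Q[k]; mm=T.mean(0); ev=np.linalg.svd((T-mm)[:,:2])[2][0]
    mid=lambda a:(a.max()+a.min())/2
    w=np.array([-ev[1],ev[0]]); ctr=ev*mid(T[:,:2]@ev)+w*mid(T[:,:2]@w)
    print(" handle",mm.round(4),ctr.round(4),"z",np.median(T[:,2]).round(4),k.sum(),"ang",np.degrees(np.arctan2(ev[1],ev[0])).round(1),"len/wid",np.ptp(T[:,:2]@ev).round(3),np.ptp(T[:,:2]@w).round(3), "ptr dir",np.degrees(np.arctan2(*(m-ctr)[::-1])).round(1),np.linalg.norm(m-ctr).round(3))
```

```text
w2 pointer [ 0.5298 -0.0715] 346 [ 0.529 -0.072  0.008] ang -81.2 len 0.04
 handle [ 0.5524 -0.2039  0.2037] [ 0.5504 -0.2054] z 0.2039 1169 ang -141.1 len/wid 0.063 0.016 ptr dir 98.8 0.135
top0 pointer [ 0.5331 -0.0728] 92 [ 0.534 -0.072  0.   ] ang -81.8 len 0.047
 handle [ 0.5523 -0.2044  0.2033] [ 0.5522 -0.2058] z 0.2031 103 ang -142.0 len/wid 0.062 0.016 ptr dir 98.1 0.134
```

Emit:
play_rows(
  rows=[
    {"dx": -0.04, "dy": 0.14, "dz": 0, "roll": -0.7, "fingers": 0},
    {"dx": 0, "dy": 0, "dz": 0.5, "roll": 0, "fingers": 0},
    {"dx": 0, "dy": 0, "dz": 0.7, "roll": 0, "fingers": 0},
    {"dx": 0, "dy": 0, "dz": 0.7, "roll": 0, "fingers": 0},
    {"dx": 0, "dy": 0, "dz": 0.6, "roll": 0, "fingers": 0},
    {"dx": 0, "dy": 0, "dz": 0.4, "roll": 0, "fingers": 0},
    {"dx": 0, "dy": 0, "dz": 0.08, "roll": 0, "fingers": 0},
    {"dx": 0, "dy": 0, "dz": 0, "roll": 0, "fingers": 1},
    {"dx": 0, "dy": 0, "dz": 0, "roll": 0, "fingers": 1},
    {"dx": 0, "dy": 0, "dz": 0, "roll": 0, "fingers": 1},
    {"dx": 0, "dy": 0, "dz": 0, "roll": 0, "fingers": 1},
    {"dx": 0, "dy": 0, "dz": 0, "roll": 0, "fingers": 1},
    {"dx": 0, "dy": 0, "dz": 0, "roll": 0, "fingers": 1},
    {"dx": 0, "dy": 0, "dz": 0, "roll": 0, "fingers": 1},
    {"dx": 0, "dy": 0, "dz": 0, "roll": 0, "fingers": 1},
  ],
  grip_force=60,
)

```text
time: 3.12
tool_pos: [0.5509, -0.205, 0.1736]
tcp_rot: [-2.966, -1.026, 0.001]
wrist_force: [-6.1, 6.0, 8.2]
width: 0.18
```

```bash
python3 -c "
from h import *
st()"
```

```text
t 3.12 pos [ 0.5509 -0.205   0.1736] yawy -51.8 tilt 0.18 F [-6.1  6.   8.2] w 0.180 q1,6 [-22.9  28.9]
```

Emit:
play_rows(
  rows=[
    {"dx": 0, "dy": 0, "dz": 0, "roll": 0.5, "fingers": 1},
    {"dx": 0, "dy": 0, "dz": 0, "roll": 1, "fingers": 1},
    {"dx": 0, "dy": 0, "dz": 0, "roll": 1, "fingers": 1},
    {"dx": 0, "dy": 0, "dz": 0, "roll": 1, "fingers": 1},
    {"dx": 0, "dy": 0, "dz": 0, "roll": 1, "fingers": 1},
    {"dx": 0, "dy": 0, "dz": 0, "roll": 1, "fingers": 1},
    {"dx": 0, "dy": 0, "dz": 0, "roll": 1, "fingers": 1},
    {"dx": 0, "dy": 0, "dz": 0, "roll": 1, "fingers": 1},
    {"dx": 0, "dy": 0, "dz": 0, "roll": 1, "fingers": 1},
    {"dx": 0, "dy": 0, "dz": 0, "roll": 1, "fingers": 1},
    {"dx": 0, "dy": 0, "dz": 0, "roll": 1, "fingers": 1},
    {"dx": 0, "dy": 0, "dz": 0, "roll": 1, "fingers": 1},
    {"dx": 0, "dy": 0, "dz": 0, "roll": 1, "fingers": 1},
    {"dx": 0, "dy": 0, "dz": 0, "roll": 1, "fingers": 1},
    {"dx": 0, "dy": 0, "dz": 0, "roll": 1, "fingers": 1},
    {"dx": 0, "dy": 0, "dz": 0, "roll": 1, "fingers": 1},
    {"dx": 0, "dy": 0, "dz": 0, "roll": 1, "fingers": 1},
    {"dx": 0, "dy": 0, "dz": 0, "roll": 1, "fingers": 1},
    {"dx": 0, "dy": 0, "dz": 0, "roll": 1, "fingers": 1},
    {"dx": 0, "dy": 0, "dz": 0, "roll": 1, "fingers": 1},
  ],
)

```text
time: 4.78
tool_pos: [0.5509, -0.2073, 0.1736]
tcp_rot: [2.951, -1.074, -0.001]
wrist_force: [-5.0, -1.1, 5.6]
width: 0.18
```

```bash
python3 -c "
from h import *
st()"
```

```text
t 4.78 pos [ 0.5509 -0.2073  0.1736] yawy -130.0 tilt 0.09 F [-5.  -1.1  5.6] w 0.180 q1,6 [-23.  107.1]
```

Emit:
play_rows(
  rows=[
    {"dx": 0, "dy": 0, "dz": 0, "roll": 1, "fingers": 1},
    {"dx": 0, "dy": 0, "dz": 0, "roll": 1, "fingers": 1},
    {"dx": 0, "dy": 0, "dz": 0, "roll": 1, "fingers": 1},
    {"dx": 0, "dy": 0, "dz": 0, "roll": 1, "fingers": 1},
    {"dx": 0, "dy": 0, "dz": 0, "roll": 1, "fingers": 1},
    {"dx": 0, "dy": 0, "dz": 0, "roll": 1, "fingers": 1},
    {"dx": 0, "dy": 0, "dz": 0, "roll": 0, "fingers": 1},
    {"dx": 0, "dy": 0, "dz": 0, "roll": 0, "fingers": 0},
    {"dx": 0, "dy": 0, "dz": 0, "roll": 0, "fingers": 0},
    {"dx": 0, "dy": 0, "dz": 0, "roll": 0, "fingers": 0},
    {"dx": 0, "dy": 0, "dz": 0, "roll": 0, "fingers": 0},
    {"dx": 0, "dy": 0, "dz": 0, "roll": 0, "fingers": 0},
    {"dx": 0, "dy": 0, "dz": 0, "roll": 0, "fingers": 0},
    {"dx": 0, "dy": 0, "dz": 0, "roll": 0, "fingers": 0},
    {"dx": 0, "dy": 0, "dz": 0, "roll": -1, "fingers": 0},
    {"dx": 0, "dy": 0, "dz": 0, "roll": -1, "fingers": 0},
    {"dx": 0, "dy": 0, "dz": 0, "roll": -1, "fingers": 0},
    {"dx": 0, "dy": 0, "dz": 0, "roll": -1, "fingers": 0},
    {"dx": 0, "dy": 0, "dz": 0, "roll": -1, "fingers": 0},
    {"dx": 0, "dy": 0, "dz": 0, "roll": -1, "fingers": 0},
  ],
)

```text
time: 6.45
tool_pos: [0.5517, -0.2066, 0.172]
tcp_rot: [-2.955, 1.065, 0.0]
wrist_force: [-0.4, -0.2, -0.4]
width: 1.001
```

Emit:
play_rows(
  rows=[
    {"dx": 0, "dy": 0, "dz": 0, "roll": -1, "fingers": 0},
    {"dx": 0, "dy": 0, "dz": 0, "roll": -1, "fingers": 0},
    {"dx": 0, "dy": 0, "dz": 0, "roll": -1, "fingers": 0},
    {"dx": 0, "dy": 0, "dz": 0, "roll": -1, "fingers": 0},
    {"dx": 0, "dy": 0, "dz": 0, "roll": -1, "fingers": 0},
    {"dx": 0, "dy": 0, "dz": 0, "roll": -1, "fingers": 0},
    {"dx": 0, "dy": 0, "dz": 0, "roll": -1, "fingers": 0},
    {"dx": 0, "dy": 0, "dz": 0, "roll": -1, "fingers": 0},
    {"dx": 0, "dy": 0, "dz": 0, "roll": -1, "fingers": 0},
    {"dx": 0, "dy": 0, "dz": 0, "roll": -1, "fingers": 0},
    {"dx": 0, "dy": 0, "dz": 0, "roll": -1, "fingers": 0},
    {"dx": 0, "dy": 0, "dz": 0, "roll": -1, "fingers": 0},
    {"dx": 0, "dy": 0, "dz": 0, "roll": -1, "fingers": 0},
    {"dx": 0, "dy": 0, "dz": 0, "roll": -1, "fingers": 0},
    {"dx": 0, "dy": 0, "dz": 0, "roll": -1, "fingers": 0},
    {"dx": 0, "dy": 0, "dz": 0, "roll": -1, "fingers": 0},
    {"dx": 0, "dy": 0, "dz": 0, "roll": -1, "fingers": 0},
    {"dx": 0, "dy": 0, "dz": 0, "roll": -1, "fingers": 0},
    {"dx": 0, "dy": 0, "dz": 0, "roll": -1, "fingers": 0},
    {"dx": 0, "dy": 0, "dz": 0, "roll": -1, "fingers": 0},
  ],
)

```text
time: 8.12
tool_pos: [0.5517, -0.2066, 0.172]
tcp_rot: [-2.949, -1.084, 0.0]
wrist_force: [0.2, -0.1, 0.6]
width: 1.0
```

Emit:
play_rows(
  rows=[
    {"dx": 0, "dy": 0, "dz": 0, "roll": -1, "fingers": 0},
    {"dx": 0, "dy": 0, "dz": 0, "roll": -1, "fingers": 0},
    {"dx": 0, "dy": 0, "dz": 0, "roll": -1, "fingers": 0},
    {"dx": 0, "dy": 0, "dz": 0, "roll": -1, "fingers": 0},
    {"dx": 0, "dy": 0, "dz": 0, "roll": -1, "fingers": 0},
    {"dx": 0, "dy": 0, "dz": 0, "roll": -1, "fingers": 0},
    {"dx": 0, "dy": 0, "dz": 0, "roll": -1, "fingers": 0},
    {"dx": 0, "dy": 0, "dz": 0, "roll": -1, "fingers": 0},
    {"dx": 0, "dy": 0, "dz": 0, "roll": -1, "fingers": 0},
    {"dx": 0, "dy": 0, "dz": 0, "roll": -1, "fingers": 0},
    {"dx": 0, "dy": 0, "dz": 0, "roll": -1, "fingers": 0},
    {"dx": 0, "dy": 0, "dz": 0, "roll": -1, "fingers": 0},
    {"dx": 0, "dy": 0, "dz": 0, "roll": -1, "fingers": 0},
    {"dx": 0, "dy": 0, "dz": 0, "roll": -1, "fingers": 0},
    {"dx": 0, "dy": 0, "dz": 0, "roll": -1, "fingers": 0},
    {"dx": 0, "dy": 0, "dz": 0, "roll": -1, "fingers": 0},
    {"dx": 0, "dy": 0, "dz": 0, "roll": -1, "fingers": 0},
    {"dx": 0, "dy": 0, "dz": 0, "roll": -1, "fingers": 0},
    {"dx": 0, "dy": 0, "dz": 0, "roll": -1, "fingers": 0},
    {"dx": 0, "dy": 0, "dz": 0, "roll": 0, "fingers": 0},
  ],
)

```text
time: 9.78
tool_pos: [0.5517, -0.2066, 0.172]
tcp_rot: [-1.659, -2.668, -0.0]
wrist_force: [-0.8, 0.2, -0.1]
width: 0.997
```

```bash
python3 -c "
from h import *
st()"
```

```text
t 9.78 pos [ 0.5517 -0.2066  0.172 ] yawy 26.3 tilt 0.01 F [-0.8  0.2 -0.1] w 0.997 q1,6 [-23.  -49.2]
```

Emit:
play_rows(
  rows=[
    {"dx": 0, "dy": 0, "dz": 0, "roll": 0, "fingers": 1},
    {"dx": 0, "dy": 0, "dz": 0, "roll": 0, "fingers": 1},
    {"dx": 0, "dy": 0, "dz": 0, "roll": 0, "fingers": 1},
    {"dx": 0, "dy": 0, "dz": 0, "roll": 0, "fingers": 1},
    {"dx": 0, "dy": 0, "dz": 0, "roll": 0, "fingers": 1},
    {"dx": 0, "dy": 0, "dz": 0, "roll": 0, "fingers": 1},
    {"dx": 0, "dy": 0, "dz": 0, "roll": 0, "fingers": 1},
    {"dx": 0, "dy": 0, "dz": 0, "roll": 0, "fingers": 1},
    {"dx": 0, "dy": 0, "dz": 0, "roll": 1, "fingers": 1},
    {"dx": 0, "dy": 0, "dz": 0, "roll": 1, "fingers": 1},
    {"dx": 0, "dy": 0, "dz": 0, "roll": 1, "fingers": 1},
    {"dx": 0, "dy": 0, "dz": 0, "roll": 1, "fingers": 1},
    {"dx": 0, "dy": 0, "dz": 0, "roll": 0.5, "fingers": 1},
    {"dx": 0, "dy": 0, "dz": 0, "roll": 0, "fingers": 1},
    {"dx": 0, "dy": 0, "dz": 0, "roll": 0, "fingers": 0},
    {"dx": 0, "dy": 0, "dz": 0, "roll": 0, "fingers": 0},
    {"dx": 0, "dy": 0, "dz": 0, "roll": 0, "fingers": 0},
    {"dx": 0, "dy": 0, "dz": 0, "roll": 0, "fingers": 0},
    {"dx": 0, "dy": 0, "dz": 0, "roll": 0, "fingers": 0},
    {"dx": 0, "dy": 0, "dz": 0, "roll": 0, "fingers": 0},
  ],
)

```text
time: 11.45
tool_pos: [0.5519, -0.2066, 0.1721]
tcp_rot: [2.058, 2.374, 0.0]
wrist_force: [-0.2, 1.1, 1.2]
width: 0.995
```

Emit:
play_rows(
  rows=[
    {"dx": 0, "dy": 0, "dz": -0.4, "roll": 0, "fingers": 0},
    {"dx": 0, "dy": 0, "dz": -0.8, "roll": 0, "fingers": 0},
    {"dx": 0, "dy": 0, "dz": -0.8, "roll": 0, "fingers": 0},
    {"dx": 0, "dy": 0, "dz": -0.7, "roll": 0, "fingers": 0},
    {"dx": 0, "dy": 0, "dz": -0.3, "roll": 0, "fingers": 0},
    {"dx": 0, "dy": 0, "dz": 0, "roll": 0, "fingers": 0},
  ],
)

```text
time: 11.95
tool_pos: [0.5538, -0.2075, 0.2965]
tcp_rot: [2.053, 2.368, 0.004]
wrist_force: [1.3, -0.9, 0.0]
width: 0.997
```

Run:
```python
from h import *
st(); c=cam("wrist"); save(c,"pics/w3.png"); np.savez("pics/w3.npz",**c)
v,u=np.mgrid[100:300,220:420]; u=u.ravel();v=v.ravel(); Q=dpt(c,u,v); bl=c["pixels"][v,u].max(1)<60
k=(Q[:,2]>.196)&(Q[:,2]<.215)&bl&(np.hypot(Q[:,0]-.5515,Q[:,1]+.2052)<.05); T=Q[k]; mm=T.mean(0); ev=np.linalg.svd((T-mm)[:,:2])[2][0]
w=np.array([-ev[1],ev[0]]); mid=lambda a:(a.max()+a.min())/2
print("handle",(ev*mid(T[:,:2]@ev)+w*mid(T[:,:2]@w)).round(4),k.sum(),"ang",np.degrees(np.arctan2(ev[1],ev[0])).round(1),np.ptp(T[:,:2]@ev),np.ptp(T[:,:2]@w))
to([.477,.26,.2],43.5)
```

```text
t 11.95 pos [ 0.5538 -0.2075  0.2965] yawy 8.2 tilt 0.44 F [ 1.3 -0.9  0. ] w 0.997 q1,6 [-23.  -31.1]
handle [ 0.5486 -0.2048] 1153 ang -82.0 0.06319087385814445 0.01573995177399301
t 12.00 pos [ 0.5526 -0.207   0.2935] yawy 8.2 tilt 0.20 F [-0.5  0.8 -0.8] w 0.998 q1,6 [-23.  -31.1]
shift units (at present yaw) [11.828 -0.22   2.317]
roll units -8.83
```

View pics/w3.png

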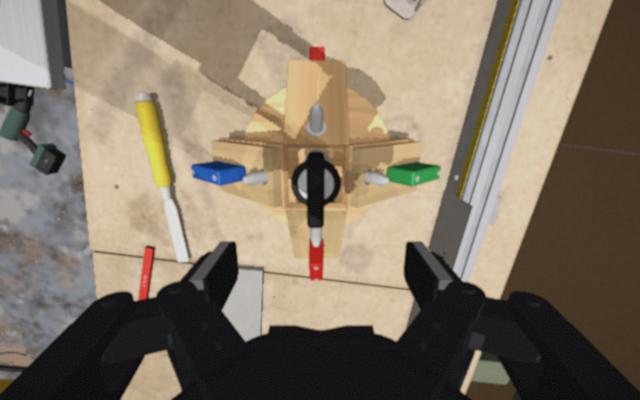

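The picture shows the empty peg (316,120) now lined up with the red pointer (316,53), and the handle at 98.0° against a front direction of about 98.5°. Now I'll move to the pad.

Emit:
play_rows(
  rows=[
    {"dx": 0.4, "dy": 0, "dz": 0, "roll": 0, "fingers": 0},
    {"dx": 0.7, "dy": 0, "dz": 0, "roll": 0, "fingers": 0},
    {"dx": 0.8, "dy": 0, "dz": 0, "roll": 0, "fingers": 0},
    {"dx": 0.8, "dy": 0, "dz": 0, "roll": 0, "fingers": 0},
    {"dx": 0.8, "dy": 0, "dz": 0, "roll": 0, "fingers": 0},
    {"dx": 0.8, "dy": 0, "dz": 0, "roll": 0, "fingers": 0},
    {"dx": 0.8, "dy": 0, "dz": 0, "roll": 0, "fingers": 0},
    {"dx": 0.8, "dy": 0, "dz": 0, "roll": 0, "fingers": 0},
    {"dx": 0.8, "dy": 0, "dz": 0, "roll": 0, "fingers": 0},
    {"dx": 0.8, "dy": 0, "dz": 0, "roll": 0, "fingers": 0},
    {"dx": 0.8, "dy": 0, "dz": 0, "roll": 0, "fingers": 0},
    {"dx": 0.8, "dy": 0, "dz": 0, "roll": 0, "fingers": 0},
    {"dx": 0.8, "dy": 0, "dz": 0, "roll": 0, "fingers": 0},
    {"dx": 0.8, "dy": -0.1, "dz": 0, "roll": 0, "fingers": 0},
    {"dx": 0.6, "dy": -0.1, "dz": 0, "roll": 0, "fingers": 0},
    {"dx": 0.5, "dy": 0, "dz": 0, "roll": 0, "fingers": 0},
    {"dx": 0, "dy": 0, "dz": 0.3, "roll": -1, "fingers": 0},
    {"dx": 0, "dy": 0, "dz": 0.4, "roll": -1, "fingers": 0},
    {"dx": 0, "dy": 0, "dz": 0.3, "roll": -1, "fingers": 0},
    {"dx": 0, "dy": 0, "dz": 0.3, "roll": -1, "fingers": 0},
  ],
)

```text
time: 13.67
tool_pos: [0.474, 0.2594, 0.2359]
tcp_rot: [-1.7, -2.638, 0.008]
wrist_force: [-1.0, -0.8, -0.1]
width: 1.003
```

Emit:
play_rows(
  rows=[
    {"dx": 0, "dy": 0, "dz": 0, "roll": -1, "fingers": 0},
    {"dx": 0, "dy": 0, "dz": 0, "roll": -1, "fingers": 0},
    {"dx": 0, "dy": 0, "dz": 0, "roll": -1, "fingers": 0},
    {"dx": 0, "dy": 0, "dz": 0, "roll": -1, "fingers": 0},
    {"dx": 0, "dy": 0, "dz": 0, "roll": -0.8, "fingers": 0},
    {"dx": 0, "dy": 0, "dz": 0, "roll": 0, "fingers": 0},
  ],
)

```text
time: 14.17
tool_pos: [0.4744, 0.2591, 0.2368]
tcp_rot: [-1.24, -2.882, 0.006]
wrist_force: [0.1, -1.3, -0.3]
width: 1.0
```

```bash
cat > pad.py <<'E'
from h import *
def pad(c):
    hsv=cv2.cvtColor(c["pixels"],cv2.COLOR_RGB2HSV); H,S,V=[hsv[...,i].astype(int) for i in range(3)]
    m=((H>24)&(H<34)&(S>190)&(V>100)).astype(np.uint8); n,l,s,ce=cv2.connectedComponentsWithStats(m)
    i=1+np.argmax(s[1:,4]); vv,uu=np.where(l==i); Q=dpt(c,uu,vv); print("yellow px",ce[i].round(),s[i,4],"zmax",np.percentile(Q[:,2],95).round(4))
    T=Q[Q[:,2]>np.percentile(Q[:,2],95)-.006][:,:2]; ev=np.linalg.svd(T-T.mean(0))[2][0]; w=np.array([-ev[1],ev[0]]); mid=lambda a:(np.percentile(a,.5)+np.percentile(a,99.5))/2
    print("rib ctr",(ev*mid(T@ev)+w*mid(T@w)).round(4),"ang",np.degrees(np.arctan2(ev[1],ev[0])).round(1),"len",np.ptp(T@ev).round(3),np.ptp(T@w).round(3)); return ce[i]
E
python3 - <<'E'
from pad import *
st(); c=cam("wrist"); save(c,"pics/w4.png"); np.savez("pics/w4.npz",**c); pad(c)
t=cam("top"); np.savez("pics/top1.npz",**t); pad(dict(t,pixels=np.where((np.mgrid[:400,:640][1]<300)[...,None]&(np.mgrid[:400,:640][1]>235)[...,None],t["pixels"],0).astype(np.uint8)))
E
```

```text
t 14.17 pos [0.4744 0.2591 0.2368] yawy 43.5 tilt 0.32 F [ 0.1 -1.3 -0.3] w 1.000 q1,6 [ 26.  -17.5]
yellow px [323. 166.] 101 zmax 0.0515
rib ctr [0.4504 0.2858] ang -47.3 len 0.069 0.013Traceback (most recent call last):
  File "<stdin>", line 3, in <module>
  File "pad.py", line 5, in pad
    i=1+np.argmax(s[1:,4]); vv,uu=np.where(l==i); Q=dpt(c,uu,vv); print("yellow px",ce[i].round(),s[i,4],"zmax",np.percentile(Q[:,2],95).round(4))
        ~~~~~~~~~^^^^^^^^^
    return _wrapfunc(a, 'argmax', axis=axis, out=out, **kwds)
    return bound(*args, **kwds)
ValueError: attempt to get argmax of an empty sequence
```

View pics/w4.png

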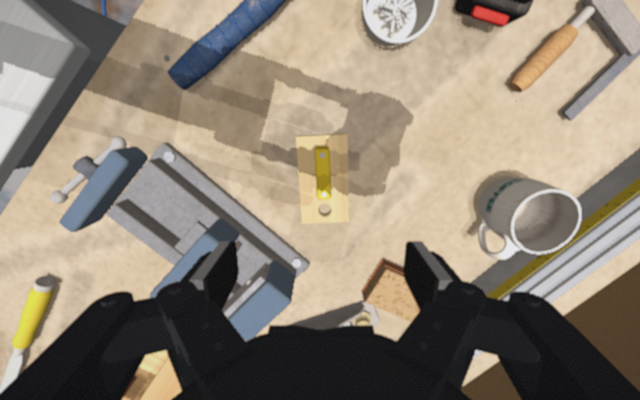

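The picture shows the pad partly in shadow, with its rib at (323,172) and its hole at (325,210) towards the rack side. It is nearly aligned with the fingers, so I'll re-measure with a looser mask.

```bash
sed -i 's/(S>190)&(V>100)/(S>185)\&(V>45)/' pad.py
python3 - <<'E'
from pad import *
c=dict(np.load("pics/w4.npz"));k=np.zeros((400,640,1),np.uint8);k[135:205,300:345]=1; pad(dict(c,pixels=c["pixels"]*k))
hsv=cv2.cvtColor(c["pixels"],cv2.COLOR_RGB2HSV)
# hole from dark in plate / plate edges by depth
v,u=np.mgrid[120:235,285:365]; Q=dpt(c,u.ravel(),v.ravel()); P=Q[(Q[:,2]>.0085)&(Q[:,2]<.02)][:,:2]; r=cv2.minAreaRect(P.astype(np.float32)*1000); print("plate",r,len(P))
t=dict(np.load("pics/top0.npz")); k=np.zeros((400,640,1),np.uint8);k[215:245,250:285]=1; pad(dict(t,pixels=t["pixels"]*k))
to([.477,.26,.2],43.5)
E
```

```text
yellow px [323. 166.] 102 zmax 0.0515
rib ctr [0.4504 0.2858] ang -47.2 len 0.069 0.013
plate ((485.79510498046875, 249.05145263671875), (65.99376678466797, 120.454833984375), 46.10770034790039) 3418
yellow px [264. 229.] 100 zmax 0.0547
rib ctr [0.477  0.2589] ang 134.4 len 0.059 0.016
t 14.27 pos [0.4751 0.2592 0.2377] yawy 43.3 tilt 0.24 F [-0.5 -1.4 -0.1] w 1.002 q1,6 [ 26.  -17.3]
shift units (at present yaw) [-0.019  0.053  0.942]
roll units -0.06
```

Emit:
play_rows(
  rows=[
    {"dx": 0, "dy": 0.02, "dz": 0.4, "roll": -0.5, "fingers": 0},
    {"dx": 0, "dy": 0, "dz": 0.8, "roll": 0, "fingers": 0},
    {"dx": 0, "dy": 0, "dz": 0.8, "roll": 0, "fingers": 0},
    {"dx": 0, "dy": 0, "dz": 0.8, "roll": 0, "fingers": 0},
    {"dx": 0, "dy": 0, "dz": 0.8, "roll": 0, "fingers": 0},
    {"dx": 0, "dy": 0, "dz": 0.8, "roll": 0, "fingers": 0},
    {"dx": 0, "dy": 0, "dz": 0.6, "roll": 0, "fingers": 0},
    {"dx": 0, "dy": 0, "dz": 0.3, "roll": 0, "fingers": 0},
    {"dx": 0, "dy": 0, "dz": 0.1, "roll": 0, "fingers": 0},
    {"dx": 0, "dy": 0, "dz": 0, "roll": 0, "fingers": 0},
    {"dx": 0, "dy": 0, "dz": 0, "roll": 0, "fingers": 1},
    {"dx": 0, "dy": 0, "dz": 0, "roll": 0, "fingers": 1},
    {"dx": 0, "dy": 0, "dz": 0, "roll": 0, "fingers": 1},
    {"dx": 0, "dy": 0, "dz": 0, "roll": 0, "fingers": 1},
    {"dx": 0, "dy": 0, "dz": 0, "roll": 0, "fingers": 1},
    {"dx": 0, "dy": 0, "dz": 0, "roll": 0, "fingers": 1},
    {"dx": 0, "dy": 0, "dz": 0, "roll": 0, "fingers": 1},
    {"dx": 0, "dy": 0, "dz": 0, "roll": 0, "fingers": 1},
  ],
  grip_force=40,
)

```text
time: 15.77
tool_pos: [0.478, 0.2602, 0.025]
tcp_rot: [1.193, 2.905, 0.001]
wrist_force: [-1.5, -0.7, 5.8]
width: 0.203
```

Run:
```python
from h import *
st()
c=dict(np.load("pics/top0.npz"))
v,u=np.mgrid[195:300,295:350]; Q=dpt(c,u.ravel(),v.ravel())
for lo,hi in((.08,.13),):
    P=Q[(Q[:,2]>lo)&(Q[:,2]<hi)]; 
    for x0,x1 in((.4,.48),(.48,.58)):
        p=P[(P[:,0]>x0)&(P[:,0]<x1)]; print(len(p),"z",np.median(p[:,2]).round(4),cv2.minAreaRect((p[:,:2]*1000).astype(np.float32)))
```

```text
t 15.77 pos [0.478  0.2602 0.025 ] yawy 45.4 tilt 0.07 F [-1.5 -0.7  5.8] w 0.203 q1,6 [ 25.9 -19.4]
529 z 0.1027 ((442.2537536621094, 79.06803894042969), (108.06471252441406, 45.53799819946289), 89.17032623291016)
615 z 0.1045 ((520.4049072265625, 78.76058197021484), (111.47969818115234, 50.85503387451172), 88.8713150024414)
```

Emit:
play_rows(
  rows=[
    {"dx": 0, "dy": 0, "dz": -0.4, "roll": 0, "fingers": 1},
    {"dx": 0, "dy": 0, "dz": -0.8, "roll": 0, "fingers": 1},
    {"dx": 0, "dy": 0, "dz": -0.8, "roll": 0, "fingers": 1},
    {"dx": 0, "dy": 0, "dz": -0.8, "roll": 1, "fingers": 1},
    {"dx": 0, "dy": 0, "dz": -0.8, "roll": 1, "fingers": 1},
    {"dx": 0, "dy": 0, "dz": -0.7, "roll": 1, "fingers": 1},
    {"dx": 0, "dy": 0, "dz": 0, "roll": 1, "fingers": 1},
    {"dx": 0, "dy": 0, "dz": 0, "roll": 1, "fingers": 1},
    {"dx": 0, "dy": 0, "dz": 0, "roll": 1, "fingers": 1},
    {"dx": 0, "dy": 0, "dz": 0, "roll": 1, "fingers": 1},
    {"dx": 0, "dy": 0, "dz": 0, "roll": 1, "fingers": 1},
    {"dx": 0, "dy": 0, "dz": 0, "roll": 1, "fingers": 1},
    {"dx": 0, "dy": 0, "dz": 0, "roll": 1, "fingers": 1},
    {"dx": 0, "dy": 0, "dz": 0, "roll": 1, "fingers": 1},
    {"dx": -0.5, "dy": 0.3, "dz": 0, "roll": 0.35, "fingers": 1},
    {"dx": -0.7, "dy": 0.35, "dz": 0, "roll": 0, "fingers": 1},
    {"dx": -0.45, "dy": 0.2, "dz": 0, "roll": 0, "fingers": 1},
    {"dx": 0, "dy": 0, "dz": 0, "roll": 0, "fingers": 1},
  ],
)

```text
time: 17.27
tool_pos: [0.5124, 0.191, 0.1949]
tcp_rot: [2.224, 2.217, -0.004]
wrist_force: [-0.2, 0.2, -2.2]
width: 0.201
```

```bash
cat > tilt.py <<'E'
from h import *
# plane of the held plate, seen by the top/side depth: points near the tool, off the fingers
def tilt(name,f):
    s,M,yaw=st(); c=cam(name); np.savez(f"pics/{f}.npz",**c); save(c,f"pics/{f}.png")
    hsv=cv2.cvtColor(c["pixels"],cv2.COLOR_RGB2HSV); H,S,V=[hsv[...,i].astype(int) for i in range(3)]
    v,u=np.where((H>12)&(H<35)&(S>60)&(V>60)&(c["depth"]>0)); Q=(dpt(c,u,v)-s["tool_pos"])@M  # tool frame: x up = outwards, z down
    k=(np.abs(Q[:,0])<.1)&(np.abs(Q[:,1])<.036)&(Q[:,2]>-.03)&(Q[:,2]<.07); Q=Q[k]
    best=None; rng=np.random.default_rng(0)
    for _ in range(300):
        p=Q[rng.choice(len(Q),3,False)]; n=np.cross(p[1]-p[0],p[2]-p[0]); L=np.linalg.norm(n)
        if L<1e-5: continue
        n/=L; i=np.abs((Q-p[0])@n)<.0025
        if abs(n[2])>.5 and (best is None or i.sum()>best.sum()): best=i
    P=Q[best]; m=P.mean(0); n=np.linalg.svd(P-m)[2][2]; n*=-np.sign(n[2])
    print(name,len(Q),best.sum(),"tilt deg",np.degrees(np.arctan2(n[0],-n[2])).round(1),"roll",np.degrees(np.arctan2(n[1],-n[2])).round(1),"perp dist TCP->plane",((-m)@n).round(4),"x range",P[:,0].min().round(3),P[:,0].max().round(3))
E
python3 - <<'E'
from tilt import *
tilt("top","t2"); tilt("wrist","w5"); tilt("side","s2")
E
```

```text
t 17.27 pos [0.5124 0.191  0.1949] yawy -0.2 tilt 0.15 F [-0.2  0.2 -2.2] w 0.201 q1,6 [17.9 18.1]
top 229 133 tilt deg -1.7 roll -3.6 perp dist TCP->plane 0.0113 x range -0.073 0.044
t 17.32 pos [0.5117 0.1926 0.1949] yawy -0.2 tilt 0.11 F [-1.   0.4 -3.5] w 0.201 q1,6 [18.  18.2]
wrist 13108 7870 tilt deg -0.1 roll 0.0 perp dist TCP->plane 0.0128 x range -0.069 0.046
t 17.37 pos [0.5113 0.1935 0.195 ] yawy -0.2 tilt 0.12 F [-0.9  0.  -2.9] w 0.199 q1,6 [18.1 18.3]
side 683 313 tilt deg -0.4 roll 0.3 perp dist TCP->plane 0.0134 x range -0.076 0.05
```

Emit:
play_rows(
  rows=[
    {"dx": 0, "dy": 0, "dz": 0.5, "roll": 0, "fingers": 1},
    {"dx": 0, "dy": 0, "dz": 0.6, "roll": 0, "fingers": 1},
    {"dx": 0, "dy": 0, "dz": 0.3, "roll": 0, "fingers": 1},
    {"dx": 0, "dy": 0, "dz": 0.15, "roll": 0, "fingers": 1},
    {"dx": 0, "dy": 0, "dz": 0.15, "roll": 0, "fingers": 1},
    {"dx": 0, "dy": 0, "dz": 0.15, "roll": 0, "fingers": 1},
    {"dx": 0, "dy": 0, "dz": 0.15, "roll": 0, "fingers": 1},
    {"dx": 0, "dy": 0, "dz": 0.15, "roll": 0, "fingers": 1},
    {"dx": 0, "dy": 0, "dz": 0.15, "roll": 0, "fingers": 1},
    {"dx": 0, "dy": 0, "dz": 0.15, "roll": 0, "fingers": 1},
  ],
  grip_force=20,
)

```text
time: 18.25
tool_pos: [0.5152, 0.1991, 0.1026]
tcp_rot: [-2.223, -2.219, -0.018]
wrist_force: [-2.9, 13.3, 9.3]
width: 0.2
```

Run:
```python
from tilt import *
tilt("wrist","w6")
```

```text
t 18.25 pos [0.5152 0.1991 0.1026] yawy -0.1 tilt 0.66 F [-2.9 13.3  9.3] w 0.200 q1,6 [18.4 18.2]
wrist 8603 5226 tilt deg 26.1 roll -0.1 perp dist TCP->plane 0.0122 x range -0.049 0.031
```

Emit:
play_rows(
  rows=[
    {"dx": 0, "dy": 0, "dz": 0.1, "roll": 0, "fingers": 1},
    {"dx": 0, "dy": 0, "dz": 0.1, "roll": 0, "fingers": 1},
    {"dx": 0, "dy": 0, "dz": 0.1, "roll": 0, "fingers": 1},
    {"dx": 0, "dy": 0, "dz": 0, "roll": 0, "fingers": 1},
  ],
)

```text
time: 18.63
tool_pos: [0.5153, 0.1993, 0.09]
tcp_rot: [-2.222, -2.22, -0.018]
wrist_force: [-1.8, 13.7, 5.2]
width: 0.205
```

Run:
```python
from tilt import *
tilt("wrist","w7")
```

```text
t 18.63 pos [0.5153 0.1993 0.09  ] yawy -0.0 tilt 0.65 F [-1.8 13.7  5.2] w 0.205 q1,6 [18.4 18.2]
wrist 7087 4058 tilt deg 37.2 roll -0.2 perp dist TCP->plane 0.0129 x range -0.043 0.022
```

Emit:
play_rows(
  rows=[
    {"dx": 0, "dy": 0, "dz": 0.08, "roll": 0, "fingers": 1},
    {"dx": 0, "dy": 0, "dz": 0, "roll": 0, "fingers": 1},
    {"dx": 0.1, "dy": 0, "dz": -0.1, "roll": 0, "fingers": 1},
    {"dx": 0.2, "dy": 0, "dz": -0.5, "roll": 0, "fingers": 1},
    {"dx": 0, "dy": 0, "dz": -0.8, "roll": 0, "fingers": 1},
    {"dx": 0, "dy": 0, "dz": -0.8, "roll": 0, "fingers": 1},
    {"dx": 0, "dy": 0, "dz": -0.8, "roll": -1, "fingers": 1},
    {"dx": 0, "dy": 0, "dz": 0, "roll": -1, "fingers": 1},
    {"dx": 0, "dy": 0, "dz": 0, "roll": 0, "fingers": 1},
  ],
  grip_force=30,
)

```text
time: 19.43
tool_pos: [0.5143, 0.2073, 0.207]
tcp_rot: [2.057, 2.369, 0.01]
wrist_force: [0.9, 0.5, -2.6]
width: 0.199
```

Run:
```python
from tilt import *
tilt("wrist","w8"); tilt("side","s3")
```

```text
t 19.43 pos [0.5143 0.2073 0.207 ] yawy 8.1 tilt 0.44 F [ 0.9  0.5 -2.6] w 0.199 q1,6 [19.4 11.3]
wrist 6798 3818 tilt deg 39.5 roll -0.1 perp dist TCP->plane 0.0132 x range -0.042 0.02
t 19.48 pos [0.5126 0.2067 0.2046] yawy 7.9 tilt 0.17 F [-0.1  0.6 -3.7] w 0.201 q1,6 [19.4 11.5]
side 769 389 tilt deg 38.9 roll -0.6 perp dist TCP->plane 0.0134 x range -0.06 0.023
```

View pics/w8.png

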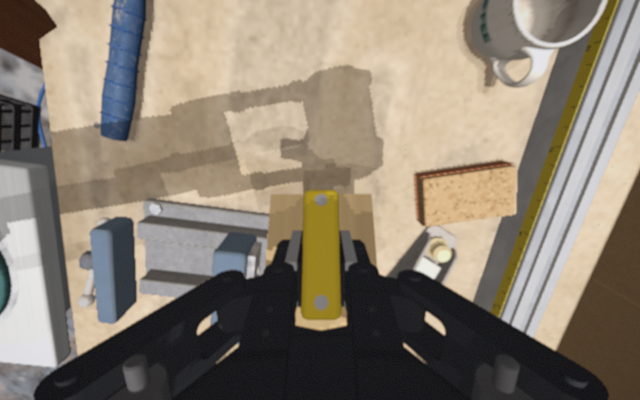

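The picture shows the pad gripped by the rib (322,190–318), tilted 39.5° with the hole end up. The mug, block and vice are undisturbed. Now I'll locate the pad within the grip and the peg in the world.

Run:
```python
from h import *
th=np.radians(39.4); px=np.array([-np.cos(th),0,-np.sin(th)]); pz=np.array([np.sin(th),0,-np.cos(th)])
s0=dict(w8=([0.5143,0.2073,0.207],[2.057,2.369,0.01]),s3=([0.5126,0.2067,0.2046],None))
for f in("w8","s3"):
    c=dict(np.load(f"pics/{f}.npz")); s=bot.read_state(); M=Ro.from_rotvec([2.057,2.369,0.01] if f=="w8" else s["tcp_rot"]).as_matrix(); p=s0[f][0]
    hsv=cv2.cvtColor(c["pixels"],cv2.COLOR_RGB2HSV); H,S,V=[hsv[...,i].astype(int) for i in range(3)]
    for nm,m in(("rib",(H>22)&(H<34)&(S>185)&(V>45)),("plate",(H>12)&(H<35)&(S>60)&(S<180)&(V>60))):
        v,u=np.where(m&(c["depth"]>0)); Q=(dpt(c,u,v)-p)@M; Q=Q[(np.abs(Q)<[.1,.045,.08]).all(1)]; a=Q@px; b=Q@pz
        if nm=="rib": k=(abs(b-.0248)<.005)&(abs(Q[:,1])<.015)
        else: k=(abs(b+.0132)<.003)
        print(f,nm,k.sum(),"a",np.percentile(a[k],[0.3,1,99,99.7]).round(4),"b",np.median(b[k]).round(4),"y",np.percentile(Q[k,1],[.5,99.5]).round(4))
# peg in w3: bright grey pixels between handle and pointer
c=dict(np.load("pics/w3.npz")); A=np.array([.5500,-.2052]); ph=np.radians(98.2); f=np.array([np.cos(ph),np.sin(ph)])
v,u=np.mgrid[90:150,290:345]; u=u.ravel();v=v.ravel(); Q=dpt(c,u,v); hsv=cv2.cvtColor(c["pixels"],cv2.COLOR_RGB2HSV)[v,u]
k=(hsv[:,1]<50)&(Q[:,2]>.1)&(Q[:,2]<.17); P=Q[k]; r=(P[:,:2]-A)@f; l=(P[:,:2]-A)@[-f[1],f[0]]
print("peg px",k.sum(),u[k].mean(),v[k].mean(),"r",np.percentile(r,[1,50,99]).round(4),"lat",np.percentile(l,[1,50,99]).round(4),"z",np.percentile(P[:,2],[1,50,99]).round(4))
i=np.argsort(P[:,2])[-12:]; print("tip",P[i].mean(0).round(4),r[i].mean().round(4),l[i].mean().round(4))
print("expected tip",A+f*.0761)
```

```text
w8 rib 4195 a [-0.0217 -0.0211  0.0371  0.0375] b 0.0247 y [-0.0091  0.008 ]
w8 plate 3818 a [-0.0367 -0.0364  0.0422  0.0427] b -0.0131 y [-0.0334  0.0322]
s3 rib 53 a [-0.0249 -0.0248  0.0266  0.028 ] b 0.024 y [-0.0088  0.0085]
s3 plate 482 a [-0.0393 -0.0383  0.0814  0.0824] b -0.0134 y [-0.0332  0.0334]
peg px 438 315.94520547945206 121.53652968036529 r [0.0444 0.0574 0.0755] lat [-0.0088  0.0008  0.0109] z [0.1192 0.1372 0.1515]
tip [ 0.539  -0.1339  0.1515] 0.0721 0.0007
expected tip [ 0.53914594 -0.12987803]
```

Emit:
play_rows(
  rows=[
    {"dx": -0.4, "dy": -0.05, "dz": 0, "roll": 0, "fingers": 1},
    {"dx": -0.6, "dy": -0.06, "dz": 0, "roll": 0, "fingers": 1},
    {"dx": -0.7, "dy": -0.07, "dz": 0, "roll": 0, "fingers": 1},
    {"dx": -0.7, "dy": -0.07, "dz": 0, "roll": 0, "fingers": 1},
    {"dx": -0.7, "dy": -0.07, "dz": 0, "roll": 0, "fingers": 1},
    {"dx": -0.7, "dy": -0.07, "dz": 0, "roll": 0, "fingers": 1},
    {"dx": -0.7, "dy": -0.07, "dz": 0, "roll": 0, "fingers": 1},
    {"dx": -0.47, "dy": -0.05, "dz": 0, "roll": 0, "fingers": 1},
    {"dx": -0.2, "dy": 0, "dz": 0, "roll": 0, "fingers": 1},
    {"dx": 0, "dy": 0, "dz": 0, "roll": 0, "fingers": 1},
    {"dx": -0.25, "dy": 0, "dz": 0.3, "roll": 0, "fingers": 1},
    {"dx": -0.35, "dy": 0, "dz": 0.42, "roll": 0, "fingers": 1},
    {"dx": -0.35, "dy": 0, "dz": 0.42, "roll": 0, "fingers": 1},
    {"dx": -0.2, "dy": 0, "dz": 0.24, "roll": 0, "fingers": 1},
    {"dx": -0.1, "dy": 0, "dz": 0.12, "roll": 0, "fingers": 1},
    {"dx": 0, "dy": 0, "dz": 0, "roll": 0, "fingers": 1},
    {"dx": 0, "dy": 0, "dz": 0, "roll": 0, "fingers": 1},
  ],
)

```text
time: 20.95
tool_pos: [0.5271, -0.0504, 0.1426]
tcp_rot: [-2.062, -2.369, -0.0]
wrist_force: [-0.8, -0.2, -3.2]
width: 0.203
```

Run:
```python
from tilt import *
tilt("wrist","w9")
c=cam("top"); s=cam("side"); np.savez("pics/t4.npz",**c); np.savez("pics/s4.npz",**s)
a=cv2.resize(c["pixels"][150:240,345:445],None,fx=4,fy=4,interpolation=3); b=cv2.resize(s["pixels"][140:230,285:385],None,fx=4,fy=4,interpolation=3)
cv2.imwrite("pics/hover.png",np.hstack([a,b])[:,:,::-1]); to([.5284,-.0526,.1426],8.2)
```

```text
t 20.95 pos [ 0.5271 -0.0504  0.1426] yawy 7.9 tilt 0.05 F [-0.8 -0.2 -3.2] w 0.203 q1,6 [ -8.2 -16.1]
wrist 6803 3848 tilt deg 39.5 roll -0.1 perp dist TCP->plane 0.0131 x range -0.042 0.02
t 21.10 pos [ 0.528  -0.0504  0.144 ] yawy 8.0 tilt 0.11 F [-0.1  0.9 -2.8] w 0.204 q1,6 [ -8.2 -16.1]
shift units (at present yaw) [-0.056  0.002  0.035]
roll units -0.05
```

View pics/hover.png

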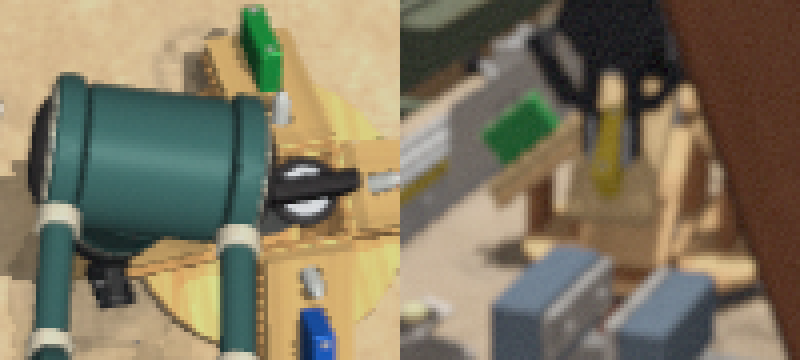

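The top view is blocked by the wrist. The side view shows the pad, with its lower edge at about (613,207) in the crop, centred over the front face. I'll check the lateral centring and spacing by depth.

Run:
```python
from h import *
s,M,_=st(); th=np.radians(39.7); px=np.array([-np.cos(th),0,-np.sin(th)]); pz=np.array([np.sin(th),0,-np.cos(th)])
for f in("s4","w9"):
    c=dict(np.load(f"pics/{f}.npz")); hsv=cv2.cvtColor(c["pixels"],cv2.COLOR_RGB2HSV).astype(int)
    v,u=np.where((hsv[...,0]>8)&(hsv[...,0]<35)&(hsv[...,1]>50)&(c["depth"]>0)); Q=(dpt(c,u,v)-s["tool_pos"])@M
    Q=Q[(np.abs(Q[:,1])<.06)&(np.abs(Q[:,0])<.15)]; a=Q@px;b=Q@pz
    h,e=np.histogram(b[(b>-.12)&(b<.0)],24); print(f,dict(zip((e[:-1]*1000).round(),h)))
    for lo,hi in((-.017,-.009),(-.09,-.072)):
        k=(b>lo)&(b<hi)&(a<.06)&(a>-.1); y=Q[k,1]
        if k.sum()>20: print(f,k.sum(),"b",np.median(b[k]).round(4),"y",np.percentile(y,[1,50,99]).round(4),"a",np.percentile(a[k],[1,99]).round(4))
```

```text
t 21.10 pos [ 0.528  -0.0504  0.144 ] yawy 8.0 tilt 0.11 F [-0.1  0.9 -2.8] w 0.204 q1,6 [ -8.2 -16.1]
s4 {np.float64(-120.0): np.int64(22), np.float64(-115.0): np.int64(7), np.float64(-110.0): np.int64(3), np.float64(-105.0): np.int64(6), np.float64(-100.0): np.int64(7), np.float64(-95.0): np.int64(26), np.float64(-90.0): np.int64(133), np.float64(-85.0): np.int64(193), np.float64(-80.0): np.int64(23), np.float64(-75.0): np.int64(1), np.float64(-70.0): np.int64(1), np.float64(-65.0): np.int64(3), np.float64(-60.0): np.int64(4), np.float64(-55.0): np.int64(3), np.float64(-50.0): np.int64(0), np.float64(-45.0): np.int64(2), np.float64(-40.0): np.int64(0), np.float64(-35.0): np.int64(0), np.float64(-30.0): np.int64(6), np.float64(-25.0): np.int64(27), np.float64(-20.0): np.int64(129), np.float64(-15.0): np.int64(218), np.float64(-10.0): np.int64(48), np.float64(-5.0): np.int64(6)}
s4 286 b -0.0135 y [-0.0325 -0.0126  0.0332] a [-0.0393  0.057 ]
s4 303 b -0.0838 y [-0.0361 -0.0197  0.0346] a [-0.0399  0.0587]
w9 {np.float64(-120.0): np.int64(346), np.float64(-115.0): np.int64(639), np.float64(-110.0): np.int64(802), np.float64(-106.0): np.int64(809), np.float64(-101.0): np.int64(801), np.float64(-96.0): np.int64(830), np.float64(-92.0): np.int64(853), np.float64(-87.0): np.int64(873), np.float64(-82.0): np.int64(898), np.float64(-78.0): np.int64(820), np.float64(-73.0): np.int64(595), np.float64(-68.0): np.int64(356), np.float64(-64.0): np.int64(129), np.float64(-59.0): np.int64(112), np.float64(-55.0): np.int64(120), np.float64(-50.0): np.int64(105), np.float64(-45.0): np.int64(101), np.float64(-41.0): np.int64(96), np.float64(-36.0): np.int64(90), np.float64(-31.0): np.int64(83), np.float64(-27.0): np.int64(75), np.float64(-22.0): np.int64(58), np.float64(-17.0): np.int64(3845), np.float64(-13.0): np.int64(34)}
w9 3848 b -0.0141 y [-0.0342 -0.0012  0.0312] a [-0.0374  0.0411]
```

Aligned to within about 1 mm laterally, and the gap of about 58 mm is as expected. I'll start the insertion along the peg.

Emit:
play_rows(
  rows=[
    {"dx": -0.02, "dy": 0, "dz": -0.015, "roll": 0, "fingers": 1},
    {"dx": -0.1, "dy": 0, "dz": 0.12, "roll": 0, "fingers": 1},
    {"dx": -0.1, "dy": 0, "dz": 0.12, "roll": 0, "fingers": 1},
    {"dx": -0.1, "dy": 0, "dz": 0.12, "roll": 0, "fingers": 1},
    {"dx": -0.1, "dy": 0, "dz": 0.12, "roll": 0, "fingers": 1},
    {"dx": -0.05, "dy": 0, "dz": 0.06, "roll": 0, "fingers": 1},
    {"dx": -0.04, "dy": 0, "dz": 0.05, "roll": 0, "fingers": 1},
    {"dx": 0, "dy": 0, "dz": 0, "roll": 0, "fingers": 1},
  ],
)

```text
time: 21.77
tool_pos: [0.5297, -0.0716, 0.1192]
tcp_rot: [-2.062, -2.369, 0.001]
wrist_force: [0.1, -0.2, -3.2]
width: 0.203
```

```bash
cat > face.py <<'E'
from tilt import *
def face(f):
    tilt("wrist",f+"w"); s,M,_=st(); c=cam("side"); np.savez(f"pics/{f}s.npz",**c); th=np.radians(39.7); px=np.array([-np.cos(th),0,-np.sin(th)]); pz=np.array([np.sin(th),0,-np.cos(th)])
    hsv=cv2.cvtColor(c["pixels"],cv2.COLOR_RGB2HSV).astype(int)
    v,u=np.where((hsv[...,0]>8)&(hsv[...,0]<35)&(hsv[...,1]>50)&(c["depth"]>0)); Q=(dpt(c,u,v)-s["tool_pos"])@M
    Q=Q[(np.abs(Q[:,1])<.045)&(np.abs(Q[:,0])<.15)]; a=Q@px;b=Q@pz
    h,e=np.histogram(b[(b>-.1)&(b<.0)&(a<.06)&(a>-.1)],20); print(dict(zip((e[:-1]*1000).round().tolist(),h.tolist())))
    k=(abs(b+.0135)<.004)&(a>-.1)&(a<.09); print("plate a",np.percentile(a[k],[1,99]).round(4),"y",np.percentile(Q[k,1],[1,99]).round(4))
    return c
E
python3 -c "
from face import *
face('f1')"
```

```text
t 21.77 pos [ 0.5297 -0.0716  0.1192] yawy 7.9 tilt 0.05 F [ 0.1 -0.2 -3.2] w 0.203 q1,6 [-10.4 -18.3]
wrist 6778 3851 tilt deg 39.5 roll -0.0 perp dist TCP->plane 0.0132 x range -0.042 0.02
t 21.82 pos [ 0.5298 -0.0714  0.1195] yawy 7.9 tilt 0.04 F [-0.2  0.  -3.7] w 0.203 q1,6 [-10.3 -18.3]
{-98.0: 3, -93.0: 21, -88.0: 19, -83.0: 10, -78.0: 1, -74.0: 0, -69.0: 1, -64.0: 3, -59.0: 39, -54.0: 95, -49.0: 24, -44.0: 1, -39.0: 0, -35.0: 1, -30.0: 7, -25.0: 20, -20.0: 103, -15.0: 194, -10.0: 41, -5.0: 11}
plate a [-0.0396  0.0793] y [-0.0325  0.0329]
```

No contact force and the peg tip is in the hole, so I'll continue.

Emit:
play_rows(
  rows=[
    {"dx": -0.064, "dy": 0, "dz": 0.077, "roll": 0, "fingers": 1},
    {"dx": -0.064, "dy": 0, "dz": 0.077, "roll": 0, "fingers": 1},
    {"dx": -0.064, "dy": 0, "dz": 0.077, "roll": 0, "fingers": 1},
    {"dx": -0.064, "dy": 0, "dz": 0.077, "roll": 0, "fingers": 1},
    {"dx": -0.064, "dy": 0, "dz": 0.077, "roll": 0, "fingers": 1},
    {"dx": 0, "dy": 0, "dz": 0, "roll": 0, "fingers": 1},
  ],
)

```text
time: 22.37
tool_pos: [0.5315, -0.0843, 0.1037]
tcp_rot: [-2.062, -2.37, 0.001]
wrist_force: [0.5, -0.7, -2.8]
width: 0.203
```

```bash
python3 -c "
from face import *
face('f2')"
```

```text
t 22.37 pos [ 0.5315 -0.0843  0.1037] yawy 7.9 tilt 0.04 F [ 0.5 -0.7 -2.8] w 0.203 q1,6 [-11.7 -19.6]
wrist 6781 3852 tilt deg 39.5 roll -0.1 perp dist TCP->plane 0.0132 x range -0.042 0.02
t 22.42 pos [ 0.5316 -0.0841  0.104 ] yawy 7.9 tilt 0.04 F [-0.7 -0.  -3.1] w 0.206 q1,6 [-11.6 -19.6]
{-99.0: 6, -95.0: 3, -90.0: 4, -85.0: 1, -80.0: 5, -75.0: 6, -70.0: 24, -66.0: 12, -61.0: 7, -56.0: 0, -51.0: 0, -46.0: 6, -41.0: 7, -36.0: 39, -32.0: 22, -27.0: 17, -22.0: 45, -17.0: 173, -12.0: 110, -7.0: 16}
plate a [-0.0392  0.0796] y [-0.0325  0.0329]
```

Emit:
play_rows(
  rows=[
    {"dx": -0.04, "dy": 0, "dz": 0.048, "roll": 0, "fingers": 1},
    {"dx": -0.04, "dy": 0, "dz": 0.048, "roll": 0, "fingers": 1},
    {"dx": -0.032, "dy": 0, "dz": 0.038, "roll": 0, "fingers": 1},
    {"dx": -0.032, "dy": 0, "dz": 0.038, "roll": 0, "fingers": 1},
    {"dx": 0, "dy": 0, "dz": 0, "roll": 0, "fingers": 1},
    {"dx": 0, "dy": 0, "dz": 0, "roll": 0, "fingers": 1},
  ],
)

```text
time: 22.97
tool_pos: [0.5329, -0.0879, 0.099]
tcp_rot: [-2.062, -2.368, -0.004]
wrist_force: [-2.9, 7.6, 6.7]
width: 0.202
```

```bash
python3 -c "
from face import *
face('f3')"
```

```text
t 22.97 pos [ 0.5329 -0.0879  0.099 ] yawy 7.9 tilt 0.16 F [-2.9  7.6  6.7] w 0.202 q1,6 [-12.1 -20.1]
wrist 6842 3841 tilt deg 40.1 roll 0.3 perp dist TCP->plane 0.0132 x range -0.042 0.02
t 23.02 pos [ 0.5329 -0.0879  0.099 ] yawy 7.9 tilt 0.16 F [-3.   7.8  5.9] w 0.203 q1,6 [-12.1 -20.1]
{-100.0: 8, -95.0: 6, -90.0: 4, -85.0: 4, -80.0: 5, -75.0: 3, -70.0: 7, -65.0: 22, -60.0: 11, -55.0: 9, -50.0: 1, -45.0: 0, -40.0: 0, -35.0: 10, -30.0: 39, -25.0: 22, -20.0: 68, -16.0: 201, -11.0: 55, -6.0: 9}
plate a [-0.0385  0.0808] y [-0.0332  0.0335]
```

The pad is flush at 40.1°, with the contact force normal to the face. I'll relieve the push, then release.

Emit:
play_rows(
  rows=[
    {"dx": 0.04, "dy": 0, "dz": -0.05, "roll": 0, "fingers": 1},
    {"dx": 0, "dy": 0, "dz": 0, "roll": 0, "fingers": 1},
    {"dx": 0, "dy": 0, "dz": 0, "roll": 0, "fingers": 0.7},
    {"dx": 0, "dy": 0, "dz": 0, "roll": 0, "fingers": 0.6},
    {"dx": 0, "dy": 0, "dz": 0, "roll": 0, "fingers": 0.4},
    {"dx": 0, "dy": 0, "dz": 0, "roll": 0, "fingers": 0},
    {"dx": 0, "dy": 0, "dz": 0, "roll": 0, "fingers": 0},
    {"dx": 0, "dy": 0, "dz": 0, "roll": 0, "fingers": 0},
    {"dx": 0, "dy": 0, "dz": 0, "roll": 0, "fingers": 0},
    {"dx": 0, "dy": 0, "dz": 0, "roll": 0, "fingers": 0},
    {"dx": 0, "dy": 0, "dz": 0, "roll": 0, "fingers": 0},
  ],
)

```text
time: 23.98
tool_pos: [0.5323, -0.0879, 0.0996]
tcp_rot: [-2.062, -2.37, -0.0]
wrist_force: [0.5, -0.5, 0.2]
width: 1.002
```

Emit:
play_rows(
  rows=[
    {"dx": 0.1, "dy": 0, "dz": -0.12, "roll": 0, "fingers": 0},
    {"dx": 0.25, "dy": 0, "dz": -0.3, "roll": 0, "fingers": 0},
    {"dx": 0.4, "dy": 0, "dz": -0.5, "roll": 0, "fingers": 0},
    {"dx": 0.4, "dy": 0, "dz": -0.7, "roll": 0, "fingers": 0},
    {"dx": 0.5, "dy": 0, "dz": -0.7, "roll": 0, "fingers": 0},
    {"dx": 0.5, "dy": 0, "dz": -0.7, "roll": 0, "fingers": 0},
    {"dx": 0.5, "dy": 0, "dz": -0.5, "roll": 0, "fingers": 0},
    {"dx": 0.7, "dy": 0, "dz": -0.3, "roll": 0, "fingers": 0},
    {"dx": 0.7, "dy": 0, "dz": 0, "roll": 0, "fingers": 0},
    {"dx": 0.5, "dy": 0, "dz": 0, "roll": 0, "fingers": 0},
    {"dx": 0.3, "dy": 0, "dz": 0, "roll": 0, "fingers": 0},
    {"dx": 0, "dy": 0, "dz": 0, "roll": 0, "fingers": 0},
    {"dx": 0, "dy": 0, "dz": 0, "roll": 0, "fingers": 0},
  ],
)

```text
time: 25.07
tool_pos: [0.5052, 0.1047, 0.2528]
tcp_rot: [2.059, 2.372, -0.0]
wrist_force: [-0.4, 0.0, 0.5]
width: 1.002
```

Run:
```python
from h import *
st(); c=cam("top"); s=cam("side"); np.savez("pics/t5.npz",**c); np.savez("pics/s5.npz",**s)
a=cv2.resize(c["pixels"][150:250,355:455],None,fx=4,fy=4,interpolation=3); b=cv2.resize(s["pixels"][140:240,285:385],None,fx=4,fy=4,interpolation=3)
cv2.imwrite("pics/fin.png",np.hstack([a,b])[:,:,::-1])
v,u=np.mgrid[170:240,330:460]; u=u.ravel();v=v.ravel(); Q=dpt(c,u,v); A=np.array([.5504,-.2053])
bl=c["pixels"][v,u].max(1)<60; k=(Q[:,2]>.19)&(Q[:,2]<.215)&bl; T=Q[k][:,:2]; ev=np.linalg.svd(T-T.mean(0))[2][0]; print("handle ang",np.degrees(np.arctan2(ev[1],ev[0])).round(1),k.sum())
hsv=cv2.cvtColor(c["pixels"],cv2.COLOR_RGB2HSV)[v,u].astype(int); y=(hsv[:,0]>24)&(hsv[:,0]<34)&(hsv[:,1]>185)&(Q[:,2]>.05); R=Q[y]; m=R.mean(0); d=np.linalg.svd(R-m)[2][0]
print("rib",y.sum(),m.round(4),"az",np.degrees(np.arctan2(*(m[:2]-A)[::-1])).round(1),"dir az",np.degrees(np.arctan2(d[1],d[0])).round(1),"slope",np.degrees(np.arcsin(abs(d[2]))).round(1),"r",np.linalg.norm(m[:2]-A).round(4),"zmax",R[:,2].max())
```

```text
t 25.07 pos [0.5052 0.1047 0.2528] yawy 8.1 tilt 0.04 F [-0.4  0.   0.5] w 1.002 q1,6 [9.  0.9]
handle ang -83.0 114
rib 110 [ 0.5332 -0.0854  0.1246] az 98.2 dir az -82.9 slope 30.6 r 0.1211 zmax 0.14815475193289007
```

View pics/fin.png

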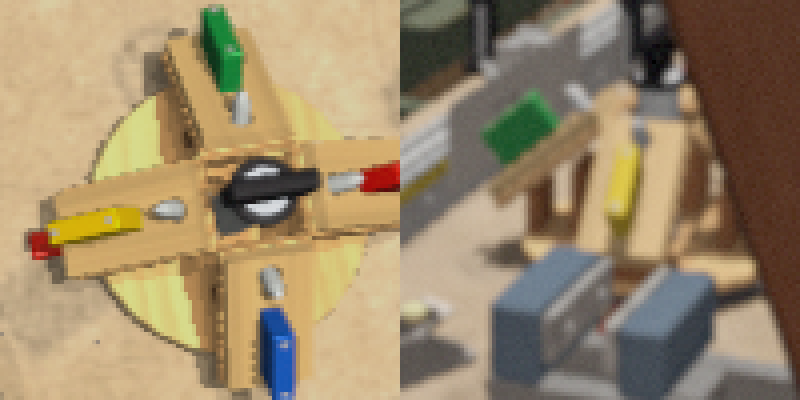

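The picture shows the yellow pad hung at the front, over the red pointer, with the peg showing through its hole as on the fixed pads. One numeric check of seating, then I'll hand in.

Run:
```python
from h import *
A=np.array([.5504,-.2053])
for n in("wrist","top"):
    c=cam(n); hsv=cv2.cvtColor(c["pixels"],cv2.COLOR_RGB2HSV).astype(int)
    v,u=np.where((hsv[...,0]>8)&(hsv[...,0]<30)&(hsv[...,1]>40)&(hsv[...,1]<185)&(c["depth"]>0)); Q=dpt(c,u,v)
    for az,nm in((98.2,"yellow"),(8.2,"green"),(188.2,"blue")):
        f=np.array([np.cos(np.radians(az)),np.sin(np.radians(az))]); r=(Q[:,:2]-A)@f; l=(Q[:,:2]-A)@[-f[1],f[0]]
        t=np.radians(40); b=(r-.053)*np.sin(t)+(Q[:,2]-.122)*np.cos(t); a=-(r-.053)*np.cos(t)+(Q[:,2]-.122)*np.sin(t)
        k=(abs(b-.012)<.009)&(a>-.11)&(a<.025)&(abs(l)<.04)
        if k.sum()<60: continue
        p=np.polyfit(a[k],b[k],1); k2=k&(abs(b-np.polyval(p,a))<.003); X=np.c_[a[k2],l[k2],np.ones(k2.sum())]; w=np.linalg.lstsq(X,b[k2],rcond=None)[0]
        print(n,nm,k2.sum(),"height over face",(w[2]-.04*w[0]).round(4),"tilt err",np.degrees(w[:2]).round(1),"a",np.percentile(a[k2],[1,99]).round(3),"lat",np.percentile(l[k2],[1,99]).round(3))
```

```text
wrist yellow 1076 height over face 0.0115 tilt err [-0.   0.4] a [-0.102 -0.068] lat [-0.031  0.034]
top yellow 430 height over face 0.011 tilt err [-0.3  0.1] a [-0.1   0.02] lat [-0.033  0.032]
top green 349 height over face 0.0125 tilt err [-0.4 -0.3] a [-0.099  0.019] lat [-0.035  0.031]
top blue 398 height over face 0.0112 tilt err [-0.1  0.1] a [-0.099  0.021] lat [-0.033  0.034]
```

Its seating is the same as the fixed pads: about 12 mm over the face, flat and straight. Handing in.

```bash
python3 -c "
from h import *
st(); print(bot.finish_job())"
```

```text
t 25.27 pos [0.5055 0.1033 0.2522] yawy 7.9 tilt 0.04 F [ 0.4 -0.6  0.2] w 0.998 q1,6 [8.8 0.9]
the job is handed in; nothing more can be done
None
```

The empty peg now stands over the red pointer, and the yellow-rib pad hangs on it with the gripper open and clear. I handed the job in at 25.3 s of robot time.

- **Turning the rack:** I turned it about 120° clockwise by its handle in two grips. I then picked up the pad by its rib and tilted it to 39.5° by pressing its hole end on the vice jaw. It slid along the peg without contact force until it met the face, and I let go.
- **Peg over the pointer:** the handle read 97–98° and the pad's rib lies at 98.2°, against a pointer direction of about 98.5°. That is at most about 1.5° off, and 8.6° (0.15 rad) is allowed.
- **Pad seated:** its plate stands 11–11.5 mm over the nominal face, and the fixed green and blue pads measure 11–12.5 mm. It is flat to within 0.5°, centred to about 1 mm, and the peg shows through the hole.
- **Forces:** the highest I read was about 16 N at the wrist, when tilting the pad on the jaw. I read forces only at the end of each move, so a brief higher peak could have been missed.
- **Other objects:** the arm stayed clear of the mug, sanding block and tub. I did not measure their positions again at the end.
- **Disagreements:** camera estimates of the rack's axis differed by 2–4 mm between views, less than the fit needed. My first move call was refused because some fields were missing, so one picture was wasted; I viewed nine in all.

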